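# Test the six-sided stone with the hand tester

### The job

Take the stone tester out of its dock and set its sprung probe on the ringed spot of the large six-sided stone, square to the stone's sloping face, pressed lightly so that the probe is pushed about half way in. Finish while still holding it there, steady; do not jab, do not touch the small round stone or its stand, and leave the stands and the other things where they are.

Things in the scene. Friction and masses are not known exactly. Their poses are not given: they have to be found in the camera images.
- tester: Grey hand tester upright in its dock, about 0.1 kg. Flat-sided body 30 (its x) by 22 (its y) mm, from 25 to 120 mm above the origin; grip it across the 22 mm (y) faces, above the dock. Below it a cone nose narrows to 9 mm. Origin: centre of the nose's lower end; z runs up the long axis, away from the probe. Lift it straight up 55 mm to clear the dock.
- probe (a joint): How far the tester's probe is pushed into the nose, m: 0 out, 0.008 fully in. Spring of 500 N/m with 1 N of preload: about 1 N starts it, 3 N holds it half way (0.004), 5 N is fully in.
- probe_end (a point): The lower end of the steel probe, a 6 mm pin that stands 12 mm out of the nose along the tester's -z when not pressed in.
- dock: Fixed black charging dock, 76 mm (x) by 70 mm (y) by 62 mm tall with a socket in its top; the tester's body stands 16 mm deep in it, so that the top 79 mm of the body stick out. Origin: centre of its underside; z up.
- hex_stone: The stone to test: flat grey six-sided slab, 68 mm over corners, 14 mm thick, fixed on its stand. Origin: centre of its polished upper face, the spot marked with a thin pale ring 16 mm across; z is that face's outward normal. The face slopes 0.32 rad (18 degrees) from level, low side towards the stand's front.
- hex_stand: Loose wooden stand of the six-sided stone, foot 90 mm by 80 mm, 0.72 kg with the stone. Origin: centre of its underside; z up; its front (-x) is the low side; the spot is about 45 mm above the surface.
- round_stone: The smaller stone, a round grey slab 42 mm across and 14 mm thick, with the same ring on the same kind of stand: not to be touched. Origin and axes as for the six-sided stone.
- round_stand: Loose wooden stand of the round stone, as the other. Origin: centre of its underside.
- salve_tin: Bystander: round tin 53 mm across, 22 mm tall. Origin: centre of its underside.
- crystal: Bystander: upright pointed crystal, 36 mm across, 69 mm tall. Origin: centre of its underside.
- tealight: Bystander: tealight 40 mm across, 21 mm tall. Origin: centre of its underside.
There are look-alikes about, which are no part of the job. What is shaped like the hex_stand but turquoise is not meant.

How it is judged:
On the way, in this order (a step that is already met when the one before it is completed fails the run):
1. the tester is lifted clear of the dock in the fingers (z of tester in the frame of dock above 0.065 m and contact force between the fingers and tester above 1 N and contact force between tester and dock below 0.1 N), for 0.2 s.
2. the probe rests in the ring on the six-sided stone, square to its face, lightly pushed in, for one second (distance between probe_end and hex_stone below 0.008 m and angle between the z axis of tester and the z axis of hex_stone, either way round below 0.14 rad and contact force between tester and hex_stone above 1 N and value of joint probe between 0.0015 and 0.0068 m), for 1 s.
At the end, for the whole second after the job is handed in: The fingers hold the tester still and clear of the dock, probe end within 8 mm of the centre of the six-sided stone's ring, long axis within 0.14 rad of the face normal, probe pushed in 1.5 to 6.8 mm (1 to 8 N); both stands upright and shifted under 15 mm (all of step 2 and contact force between tester and hex_stone below 8 N and contact force between the fingers and tester above 1 N and contact force between tester and dock below 0.1 N and contact force between the arm and hex_stand below 0.5 N and linear speed of tester below 0.02 m/s and distance of each of hex_stand, round_stand from where it was at the start of the episode below 0.015 m and angle between each of hex_stand, round_stand's own z axis and vertical below 0.05 rad); the arm keeps its last pose, push and grip.
It fails at once if the tester is jabbed onto the stone or its stand (over 20 N) (contact force between tester and hex_stand above 20 N).
It fails at once if the tester or the robot touches the round stone or its stand (contact force between any of tester, the fingers, the arm and round_stand above 0.5 N).
It fails at once if a stand is shoved by more than 20 mm (distance of any of hex_stand, round_stand from where it was at the start of the episode above 0.02 m).
It fails at once if a bystander is moved by more than 20 mm (distance of any of salve_tin, crystal, tealight from where it was at the start of the episode above 0.02 m).
It also fails if it takes over 43 s, if anything falls off the work surface, if the arm or the gripper's body presses on something with over 40 N, if the wrist force passes 120 N, or if a joint passes its speed limit or range.

### The arm

A 6-joint arm with a two-finger parallel gripper is mounted at the origin on a cart in front of the work surface, level with it; the furniture and walls round the work are solid. World frame = base frame: x ahead of the robot, y to its left, z up, the work surface at z = 0. Lengths are in m, angles in rad, forces in N, time in s.
With the tool pointing down it reaches from about 0.225 to 0.875 m from the base axis. Payload 3.4 kg.
Tool frame: the origin (TCP) lies at the very end of the fingers, on their centre line; the grasp point (between the pads) lies 19 mm behind it (grasp_offset is the distance from the TCP to the grasp point, in m); y points along the fingers, z is the direction in which the jaws open and shut, and the axes are right-handed (so a half turn about y gives the same grasp; the last joint's range is limited). The gripper opens to 85 mm and grips with 20 to 120 N. Pads are 22 mm wide; open, the fingers measure 114 mm over their backs; the gripper's body (76 mm by 85 mm) begins 54 mm behind the grasp point. The pads swing forward as they close: fully open they stand 13 mm farther back than shut.
Start: joints at [1.01, 0.276, 1.505, -0, 1.361, -0.121], TCP at [0.245, 0.52, 0.231] pointing down, gripper open.
Joint ranges: [-2.89, 2.89], [-0.75, 2.08], [0.22, 2.7], [-1.18, 4.32], [0.11, 2.71], [-2.7, 2.7]. Speed limits (rad/s): [2.57, 2.57, 3.14, 3.14, 3.14, 3.14].

### API

Orientations are given as a unit quaternion [w, x, y, z].
In Python, from rig import get_state, get_image, sign_off, grasp_offset gives the robot as it stands.
- The arm moves only by the shell command python3 -m jog 'ROWS' [FORCE]. ROWS is JSON, one flat list of numbers, 7 for each row, row after row: the closure in counts, from 0 (fully open) to 255 (shut), then the shift along the tool's x, y, z in cm, then the turn, a rotation vector about the tool's x, y, z in units of 8 degrees (1.0 is 8 degrees). In form: [jaw, tx, ty, tz, rx, ry, rz, jaw, tx, ty, tz, rx, ry, rz, ...]. A call has 1 to 12 rows; each row is the pose to reach, as a shift and turn from the pose commanded when the call began, along the tool's axes at that moment; what a row does not reach only later rows make up. A row lasts 1/8 s, in which the tool goes at most 62.5 mm and 10.7 degrees, less where a joint would pass 70% of its speed; a pose out of reach is approached as far as the arm can. A call with a gripper value outside its range is refused whole. The fingers move at their own pace and stop on an object; FORCE is the grip in N (left out, the last holds). Time passes only in rows, so rows that repeat a pose let the fingers close. It gives the time, the measured TCP pose, the force and the opening at its end, in the units of the state.
- get_state(): the state, without advancing time (a new reading comes with each control period).
- get_image(name): name is "side" or "top" or "wrist"; returns a dict with "color" (384x512x3 uint8, blue, green, red), "mtx" (3x3 intrinsics, pixels), "R" (3x3) and "t" (3): a world point X has camera coordinates R X + t; the wrist camera has in their place "tool_from_camera" (4x4, takes a point from camera to tool coordinates, whose origin is the TCP and whose axes are the tool frame's). Camera axes: x right, y down, z forward; pixel columns grow to the right and rows downward; lengths in m; the calibration is good to about 2 mm. A picture is of the moment at which its call begins: read the wrist's pose just before it. There is no depth.
- sign_off(): hands the job in, once; it reports no verdict.
The state is a dict: "clock": time; "qpos": joint angles; "qd": joint speeds; "effort": joint torques, N m; "position": TCP position; "ee_rot": TCP orientation; "contact_force": force on the tool from outside, world axes, zero at the start; "moment": the same for the moment, N m; "width": finger opening in m.
Only numpy, scipy, OpenCV 4.12 (cv2) and the standard library are available. Lean on these libraries where they do the work, as an engineer would, in place of code of your own. Each camera call takes 0.05 s, during which the arm holds its last target.

## Working session

There is one attempt and no reset: what is moved stays moved. The work goes in short steps, Python scripts to look and compute and a shell command to move; the robot and the scene stay as the last step left them, time stands still between calls to the robot, and variables do not carry over. Pictures are saved under pics/ and viewed, and the job is handed in when it is done.

```bash
mkdir -p pics; ls; python3 - <<'E'
from rig import *
import cv2,json,numpy as np,pickle
s=get_state();print({k:np.round(v,3).tolist() for k,v in s.items()});print(grasp_offset)
for n in ["side","top","wrist"]:
    d=get_image(n);cv2.imwrite(f"pics/{n}0.png",d["color"]);pickle.dump(d,open(f"{n}0.pkl","wb"))
    print(n,{k:np.round(v,3).tolist() for k,v in d.items() if k!="color"})
E
```

```text
pics
{'clock': 0.0, 'qpos': [1.01, 0.277, 1.506, -0.0, 1.361, -0.121], 'qd': [0.001, -0.0, 0.001, -0.0, -0.001, 0.001], 'effort': [-0.002, -41.676, -24.581, -0.0, 0.011, -0.0], 'position': [0.245, 0.52, 0.23], 'ee_rot': [-0.689, 0.691, -0.154, 0.154], 'contact_force': [0.042, -0.638, 0.022], 'moment': [0.061, -0.005, -0.024], 'width': 0.085}
0.0187
side {'mtx': [[385.196, 0.0, 261.448], [0.0, 385.196, 192.534], [0.0, 0.0, 1.0]], 'R': [[0.877, -0.48, 0.02], [-0.273, -0.531, -0.802], [0.396, 0.698, -0.597]], 't': [-0.413, 0.193, 0.907]}
top {'mtx': [[458.492, 0.0, 248.799], [0.0, 458.492, 187.391], [0.0, 0.0, 1.0]], 'R': [[0.017, -1.0, -0.01], [-0.999, -0.017, -0.038], [0.038, 0.01, -0.999]], 't': [0.024, 0.479, 1.446]}
wrist {'mtx': [[289.492, 0.0, 258.326], [0.0, 289.492, 192.79], [0.0, 0.0, 1.0]], 'tool_from_camera': [[-0.001, 0.959, 0.283, -0.072], [-0.0, -0.283, 0.959, -0.142], [1.0, 0.001, 0.0, 0.0], [0.0, 0.0, 0.0, 1.0]]}
```

View pics/top0.png

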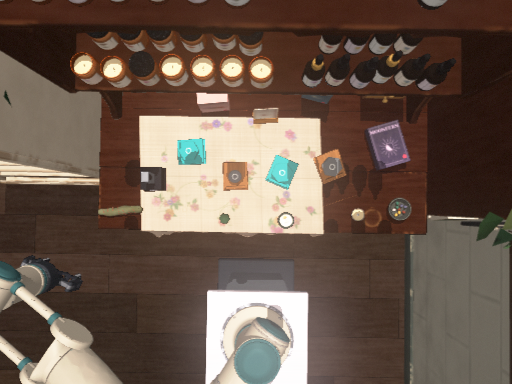

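View pics/side0.png

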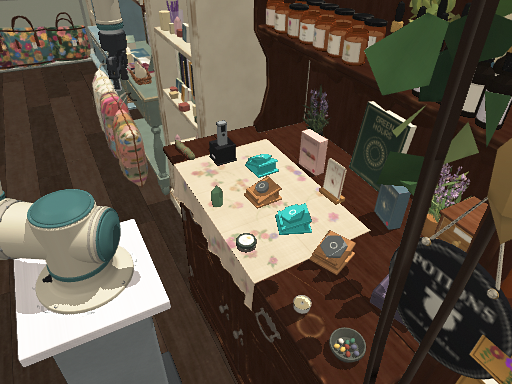

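View pics/wrist0.png

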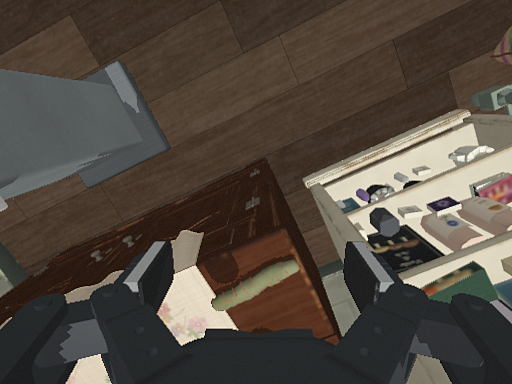

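```bash
python3 - <<'E'
import cv2,pickle,numpy as np
t=pickle.load(open("top0.pkl","rb"))["color"];s=pickle.load(open("side0.pkl","rb"))["color"]
a=t[130:235,130:350];cv2.imwrite("pics/t1.png",cv2.resize(a,None,fx=3.6,fy=3.6,interpolation=cv2.INTER_CUBIC))
a=s[110:280,200:370];cv2.imwrite("pics/s1.png",cv2.resize(a,None,fx=3.5,fy=3.5,interpolation=cv2.INTER_CUBIC))
E
```

```text
(no output)
```

View pics/t1.png

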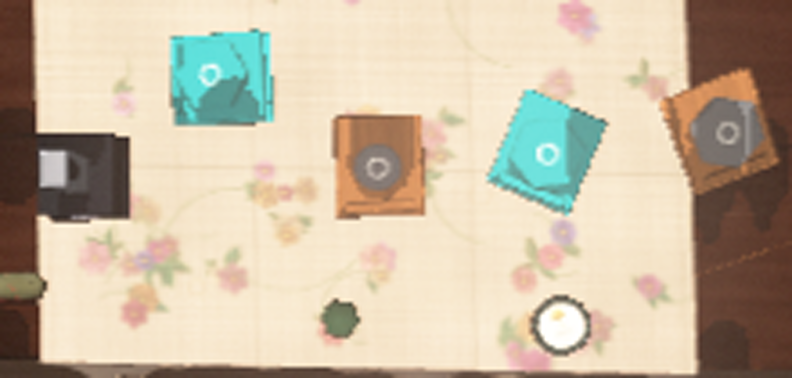

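View pics/s1.png

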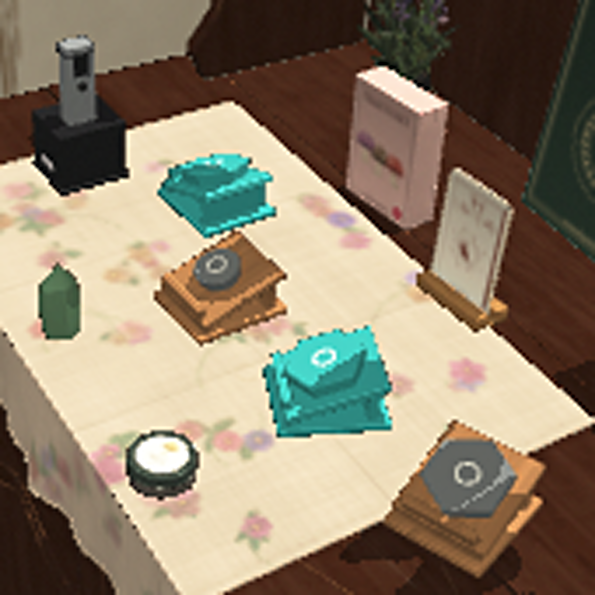

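```bash
cat > h.py <<'E'
import numpy as np,pickle,cv2
from scipy.spatial.transform import Rotation as Ro
def L(n): return pickle.load(open(n+".pkl","rb"))
def ray(d,u,v,pose=None):
    m=d["mtx"];c=np.linalg.inv(m)@np.array([u,v,1.])
    if "R" in d:
        R=np.array(d["R"]);return -R.T@np.array(d["t"]),R.T@c
    T=d["pose"]@np.array(d["tool_from_camera"]);return T[:3,3],T[:3,:3]@c
def onz(d,u,v,z):
    o,r=ray(d,u,v);return o+r*(z-o[2])/r[2]
def tri(*obs):
    A=np.zeros((3,3));b=np.zeros(3);P=[]
    for d,u,v in obs:
        o,r=ray(d,u,v);r=r/np.linalg.norm(r);M=np.eye(3)-np.outer(r,r);A+=M;b+=M@o;P.append((o,r))
    X=np.linalg.solve(A,b);return X,[np.linalg.norm(np.cross(X-o,r))*1000 for o,r in P]
def proj(d,X):
    if "R" in d: c=np.array(d["R"])@X+np.array(d["t"])
    else:
        T=np.linalg.inv(d["pose"]@np.array(d["tool_from_camera"]));c=T[:3,:3]@X+T[:3,3]
    p=np.array(d["mtx"])@c;return p[:2]/p[2]
def pose(s):
    T=np.eye(4);q=s["ee_rot"];T[:3,:3]=Ro.from_quat([q[1],q[2],q[3],q[0]]).as_matrix();T[:3,3]=s["position"];return T
def snap(n,name):
    from rig import get_state,get_image
    s=get_state();d=get_image(n);d["pose"]=pose(s) if n=="wrist" else None
    if n!="wrist": d.pop("pose")
    pickle.dump(d,open(name+".pkl","wb"));cv2.imwrite(f"pics/{name}.png",d["color"]);return s
def goal(Tg,T0=None):
    "shift(cm), turn (8deg) from pose T0 to Tg in tool axes"
    from rig import get_state
    if T0 is None:T0=pose(get_state())
    D=np.linalg.inv(T0)@Tg
    return np.round(D[:3,3]*100,2),np.round(np.degrees(Ro.from_matrix(D[:3,:3]).as_rotvec())/8,3)
E
python3 - <<'E'
from h import *
t=L("top0");s=L("side0")
T=lambda u,v:(t,u/3.6+130-.36,v/3.6+130-.36)
S=lambda u,v:(s,u/3.5+200-.36,v/3.5+110-.36)
print("hexring",tri(T(728,132),S(467,474)))
print("roundring",tri(T(377,167),S(217,265)))
print("tester top?",tri(T(52,168),S(75,44)))
for u,v in[(129,137),(129,213)]:print("dock corner",onz(*T(u,v),0.062))
print("crystal",onz(*T(340,318),.03),"tea/tin",onz(*T(560,325),.022))
print("dock side top",[onz(*S(*p),.062) for p in [(62,150),(127,130),(38,108)]])
P=np.eye(4)
from rig import get_state
print(pose(get_state()))
E
```

```text
hexring (array([ 0.5467947 , -0.22404978,  0.04367779]), [np.float64(0.24020652412017185), np.float64(0.24020652412017932)])
roundring (array([0.51223305, 0.07729489, 0.04235144]), [np.float64(0.3570293727541137), np.float64(0.35702937275409635)])
tester top? (array([0.50104374, 0.33612327, 0.13498549]), [np.float64(0.009960705171312995), np.float64(0.009960705171264742)])
dock corner [0.53281956 0.28854433 0.062     ]
dock corner [0.46801481 0.28698959 0.062     ]
crystal [0.3810107  0.10767712 0.03      ] tea/tin [ 0.3780203  -0.08358924  0.022     ]
dock side top [array([0.45918075, 0.27882335, 0.062     ]), array([0.52874349, 0.28506469, 0.062     ]), array([0.47011949, 0.36221022, 0.062     ])]
[[ 9.04851259e-01 -7.38563653e-04  4.25727205e-01  2.44618171e-01]
 [-4.25727813e-01 -1.17555301e-03  9.04850511e-01  5.19969885e-01]
 [-1.67824803e-04 -9.99999036e-01 -1.37812771e-03  2.30634269e-01]
 [ 0.00000000e+00  0.00000000e+00  0.00000000e+00  1.00000000e+00]]
```

```bash
cat >> h.py <<'E'
def T_down(p,yaw=-90,tilt=None):
    "tool y = -n (n default up), tool x closest to yaw heading"
    n=np.array([0,0,1.]) if tilt is None else np.array(tilt)/np.linalg.norm(tilt)
    h=np.array([np.cos(np.radians(yaw)),np.sin(np.radians(yaw)),0]);y=-n
    x=h-y*(h@y);x/=np.linalg.norm(x);T=np.eye(4);T[:3,:3]=np.c_[x,y,np.cross(x,y)];T[:3,3]=p;return T
E
python3 -c "
from h import *
print(goal(T_down([.54,-.2,.24])))"
```

```text
(array([ 57.38,  -0.87, -52.57]), array([9.0e-03, 8.1e+00, 5.0e-03]))
```

```bash
python3 -m jog '[0,57.4,-0.9,-52.6,0,8.1,0,0,57.4,-0.9,-52.6,0,8.1,0,0,57.4,-0.9,-52.6,0,8.1,0,0,57.4,-0.9,-52.6,0,8.1,0,0,57.4,-0.9,-52.6,0,8.1,0,0,57.4,-0.9,-52.6,0,8.1,0,0,57.4,-0.9,-52.6,0,8.1,0,0,57.4,-0.9,-52.6,0,8.1,0,0,57.4,-0.9,-52.6,0,8.1,0,0,57.4,-0.9,-52.6,0,8.1,0,0,57.4,-0.9,-52.6,0,8.1,0,0,57.4,-0.9,-52.6,0,8.1,0]'
python3 -c "
from h import *
print(goal(T_down([.54,-.2,.24])))"
```

```text
clock: 1.65
position: [0.5298, -0.1755, 0.2398]
ee_rot: [0.5, -0.5, 0.5, -0.5]
contact_force: [0.1, 1.0, -0.1]
width: 0.085
(array([ 2.45, -0.02,  1.02]), array([-0.001, -0.004, -0.004]))
```

```bash
python3 -m jog '[0,2.5,0,1,0,0,0,0,2.5,0,1,0,0,0,0,2.5,0,1,0,0,0]'
python3 - <<'E'
from h import *
s=snap("wrist","w1");print(s["position"],s["clock"])
d=L("w1");print(proj(d,np.array([.547,-.224,.0437])))
E
```

```text
clock: 2.02
position: [0.5386, -0.197, 0.2397]
ee_rot: [0.5, -0.5, 0.501, -0.499]
contact_force: [1.3, -0.0, 0.3]
width: 0.0855
[ 0.5386285  -0.19703096  0.23968677] 2.025
[265.10697574 192.53141632]
```

View pics/w1.png

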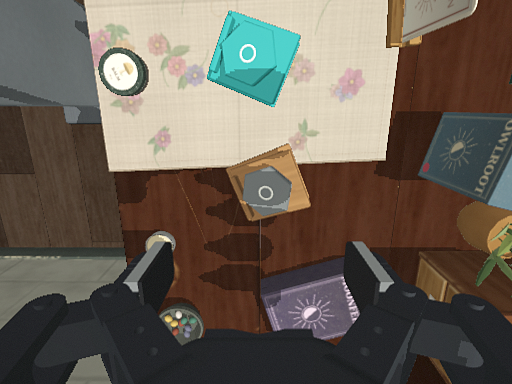

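```bash
python3 - <<'E'
from h import *
for n,(a,b,c,e) in {"w1":(135,230,215,325),"side0":(210,290,300,370),"top0":(140,200,300,360)}.items():
    i=L(n)["color"][a:b,c:e];cv2.imwrite(f"pics/z_{n}.png",cv2.resize(i,None,fx=6,fy=6,interpolation=cv2.INTER_CUBIC))
E
```

```text
(no output)
```

View pics/z_w1.png

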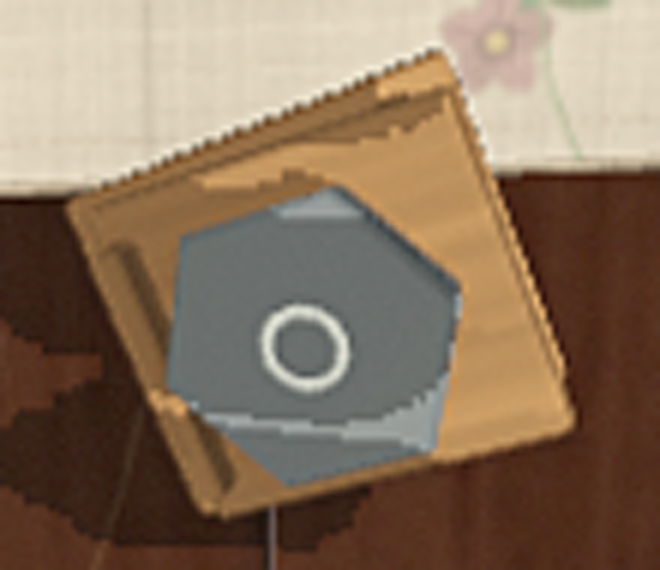

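View pics/z_side0.png

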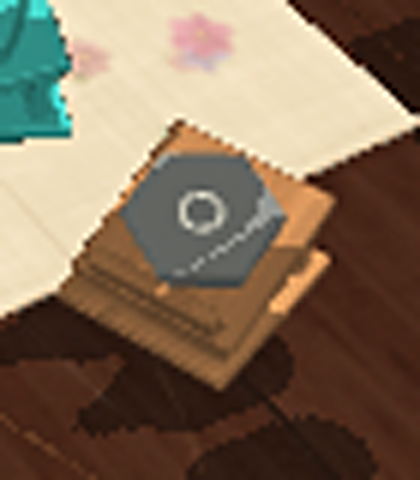

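```bash
python3 - <<'E'
from h import *
w=L("w1");s=L("side0");t=L("top0")
W=lambda u,v:(w,u/6+215-.42,v/6+135-.42)
S=lambda u,v:(s,u/6+300-.42,v/6+210-.42)
def yaw(p,q,z):
    a=onz(*W(*p),z);b=onz(*W(*q),z);d=b-a;print(np.round(a,3),np.round(b,3),"len",np.linalg.norm(d),"yaw",np.degrees(np.arctan2(d[1],d[0])))
yaw((215,515),(70,200),.012);yaw((575,420),(445,55),.05);yaw((70,200),(445,55),.03);yaw((225,515),(575,425),.03)
yaw((215,515),(70,200),.02)
print(tri(W(305,347),S(202,212)))
# hex corners W vs S correspondences: W order; side view x right=(.877,-.48)
Wc=[(182,238),(335,188),(460,293),(437,450),(290,485),(168,388)]
Sc=[(160,155),(248,155),(287,215),(247,285),(165,280),(120,215)]
P=np.array([tri(W(*a),S(*b))[0] for a,b in zip(Wc,Sc)])
for a,b in zip(Wc,Sc):
    x,e=tri(W(*a),S(*b));print(np.round(x,4),np.round(e,1))
c=P.mean(0);n=np.linalg.svd(P-c)[2][2];n*=np.sign(n[2]);print(c,n,np.degrees(np.arccos(n[2])),np.degrees(np.arctan2(n[1],n[0])))
E
```

```text
[ 0.528 -0.273  0.012] [ 0.497 -0.2    0.012] len 0.0793197275800051 yaw 112.95589608117304
[ 0.602 -0.237  0.05 ] [ 0.573 -0.164  0.05 ] len 0.07830492488298266 yaw 111.30276806981213
[ 0.499 -0.196  0.03 ] [ 0.575 -0.167  0.03 ] len 0.08190523962366714 yaw 21.31196918977744
[ 0.531 -0.266  0.03 ] [ 0.606 -0.245  0.03 ] len 0.07774760062879509 yaw 15.494541474782883
[ 0.528 -0.27   0.02 ] [ 0.498 -0.198  0.02 ] len 0.07760427967322117 yaw 112.95589608117308
(array([ 0.54731053, -0.22379265,  0.04374271]), [np.float64(0.07341765672769046), np.float64(0.07341765672781086)])
[ 0.5298 -0.2014  0.0648] [7.7 7.7]
[ 0.5662 -0.2009  0.0485] [16.9 16.9]
[ 0.587  -0.2225  0.022 ] [7.3 7.3]
[ 0.5685 -0.2493  0.0169] [10.6 10.6]
[ 0.5316 -0.2475  0.0359] [15.6 15.6]
[ 0.514  -0.2237  0.0572] [7.7 7.7]
[ 0.54951565 -0.22422486  0.0408808 ] [ 0.38323028 -0.48528296  0.78589758] 38.19623037615944 -51.701680801048575
```

```bash
python3 - <<'E'
from h import *
w=L("w1");s=L("side0");t=L("top0")
W=lambda u,v:(w,u/6+215-.42,v/6+135-.42)
S=lambda u,v:(s,u/6+300-.42,v/6+210-.42)
Wc=[(182,238),(335,188),(460,293),(437,450),(290,485),(168,388)]
Sc=[(120,215),(160,155),(248,155),(287,215),(247,285),(165,280)]
P=[]
for a,b in zip(Wc,Sc):
    x,e=tri(W(*a),S(*b));P.append(x);print(np.round(x,4),np.round(e,1))
P=np.array(P)
c=P.mean(0);n=np.linalg.svd(P-c)[2][2];n*=np.sign(n[2]);print(c,n,np.degrees(np.arccos(n[2])),np.degrees(np.arctan2(n[1],n[0])))
E
```

```text
[ 0.5223 -0.2031  0.0354] [0. 0.]
[ 0.5521 -0.1901  0.0454] [1.1 1.1]
[ 0.5783 -0.2111  0.0513] [0.9 0.9]
[ 0.5741 -0.2443  0.0478] [0.3 0.3]
[ 0.545  -0.2577  0.0338] [0.4 0.4]
[ 0.5194 -0.2374  0.0303] [0.9 0.9]
[ 0.54852226 -0.22396344  0.04066727] [-0.30123193 -0.11813108  0.94620525] 18.878781806332075 -158.58687966856985
```

```bash
python3 -m jog '[0,-52,-4,-3.8,0,0,0,0,-52,-4,-3.8,0,0,0,0,-52,-4,-3.8,0,0,0,0,-52,-4,-3.8,0,0,0,0,-52,-4,-3.8,0,0,0,0,-52,-4,-3.8,0,0,0,0,-52,-4,-3.8,0,0,0,0,-52,-4,-3.8,0,0,0,0,-52,-4,-3.8,0,0,0,0,-52,-4,-3.8,0,0,0,0,-52,-4,-3.8,0,0,0]'
python3 - <<'E'
from h import *
s=snap("wrist","w2");print(s["position"],s["clock"])
d=L("w2")
for z in(.062,.141):print(proj(d,np.array([.5,.326,z])))
E
```

```text
clock: 3.45
position: [0.5008, 0.3204, 0.28]
ee_rot: [-0.5, 0.5, -0.5, 0.5]
contact_force: [-0.4, -0.8, -0.1]
width: 0.0858
[0.5008026  0.32036627 0.28002326] 3.45
[257.46437597 162.2320837 ]
[257.22499505 176.71801813]
```

View pics/w2.png

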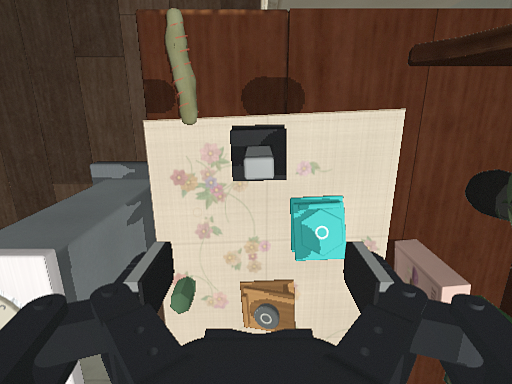

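```bash
python3 - <<'E'
from h import *
i=L("w2")["color"][115:190,220:300];cv2.imwrite("pics/z_w2.png",cv2.resize(i,None,fx=8,fy=8,interpolation=cv2.INTER_CUBIC))
E
```

```text
(no output)
```

View pics/z_w2.png

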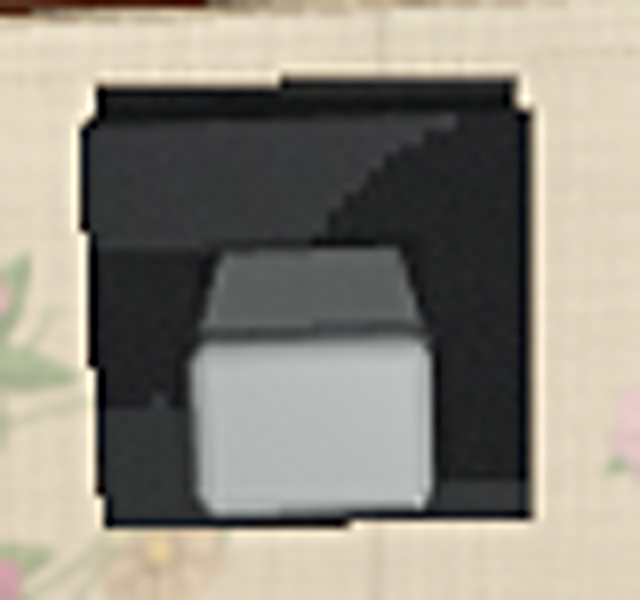

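```bash
python3 - <<'E'
from h import *
w=L("w2")
W=lambda u,v:(w,u/8+220-.44,v/8+115-.44)
for p in[(192,340),(434,335),(432,512),(200,515)]:print(np.round(onz(*W(*p),.141),4))
q=[onz(*W(*p),.141) for p in[(192,340),(434,335),(432,512),(200,515)]];print("c",np.mean(q,0))
for p in[(98,118),(530,105),(533,515),(104,520)]:print("dock",np.round(onz(*W(*p),.062),4))
s=L("side0");
E
```

```text
[0.4867 0.3457 0.141 ]
[0.5162 0.3463 0.141 ]
[0.5163 0.3241 0.141 ]
[0.4874 0.3237 0.141 ]
c [0.50162823 0.3349656  0.141     ]
dock [0.4688 0.3665 0.062 ]
dock [0.5345 0.3685 0.062 ]
dock [0.5367 0.3044 0.062 ]
dock [0.4681 0.3036 0.062 ]
```

```bash
python3 -c "
from h import *
print(goal(T_down([.5016,.335,.2],1)))"
```

```text
(array([-1.5 ,  8.  ,  0.05]), array([ 6.0000e-03, -1.1382e+01,  4.0000e-03]))
```

```bash
python3 -m jog '[0,-1.5,8,0.1,0,-11.4,0,0,-1.5,8,0.1,0,-11.4,0,0,-1.5,8,0.1,0,-11.4,0,0,-1.5,8,0.1,0,-11.4,0,0,-1.5,8,0.1,0,-11.4,0,0,-1.5,8,0.1,0,-11.4,0,0,-1.5,8,0.1,0,-11.4,0,0,-1.5,8,0.1,0,-11.4,0,0,-1.5,8,0.1,0,-11.4,0,0,-1.5,8,0.1,0,-11.4,0,0,-1.5,8,0.1,0,-11.4,0]'
python3 - <<'E'
from h import *
s=snap("wrist","w3");print(s["position"],s["clock"])
print(goal(T_down([.5016,.335,.09],1)))
E
```

```text
clock: 4.88
position: [0.5026, 0.3355, 0.2001]
ee_rot: [-0.707, 0.707, 0.006, -0.006]
contact_force: [0.5, -0.1, 0.2]
width: 0.0855
[0.50263282 0.33546695 0.20010059] 4.875
(array([-0.1 , 11.01, -0.07]), array([0.   , 0.011, 0.001]))
```

View pics/w3.png

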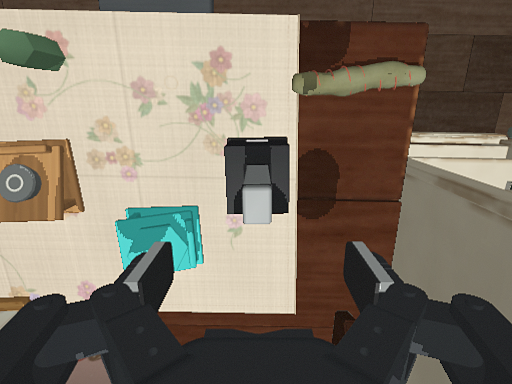

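```bash
python3 -m jog '[0,-0.1,4,0,0,0,0,0,-0.1,8,0,0,0,0,0,-0.1,11,0,0,0,0,0,-0.1,11,0,0,0,0,255,-0.1,11,0,0,0,0,255,-0.1,11,0,0,0,0,255,-0.1,11,0,0,0,0,255,-0.1,11,0,0,0,0,255,-0.1,11,0,0,0,0,255,-0.1,11,0,0,0,0,255,-0.1,11,0,0,0,0,255,-0.1,11,0,0,0,0]' 50
python3 - <<'E'
from h import *
s=snap("wrist","w4");print(s["position"],s["clock"],s["contact_force"],s["width"])
E
```

```text
clock: 6.42
position: [0.5018, 0.3359, 0.0909]
ee_rot: [-0.707, 0.707, 0.008, -0.007]
contact_force: [-0.2, -4.1, 6.6]
width: 0.0215
[0.50183512 0.33588568 0.09086485] 6.425 [-0.17134575 -4.06133677  6.6436591 ] 0.02153583490599557
```

View pics/w4.png

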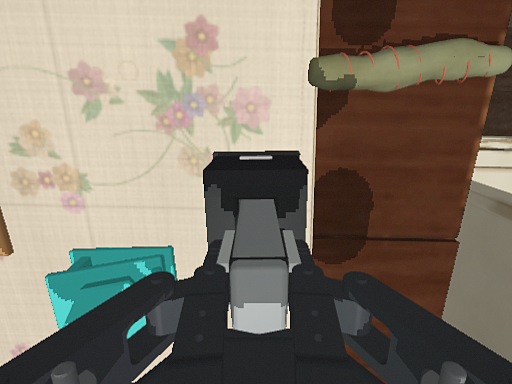

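```bash
python3 -m jog '[255,0,-2,0,0,0,0,255,0,-5,0,0,0,0,255,0,-9,0,0,0,0,255,0,-13,0,0,0,0,255,0,-13,0,0,0,0,255,0,-13,0,0,0,0,255,0,-13,0,0,0,0]'
python3 - <<'E'
from h import *
s=snap("wrist","w5");print(s["position"],s["clock"],s["contact_force"],s["width"]);snap("side","s5")
E
```

```text
clock: 7.35
position: [0.5004, 0.3361, 0.218]
ee_rot: [-0.707, 0.708, 0.006, -0.009]
contact_force: [-0.3, -0.5, -1.1]
width: 0.0211
[0.50035152 0.33605534 0.21795901] 7.35 [-0.33841928 -0.46669827 -1.07417338] 0.02110789621082926
```

View pics/w5.png

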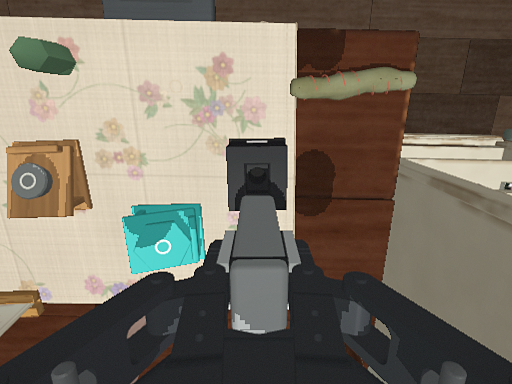

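View pics/s5.png

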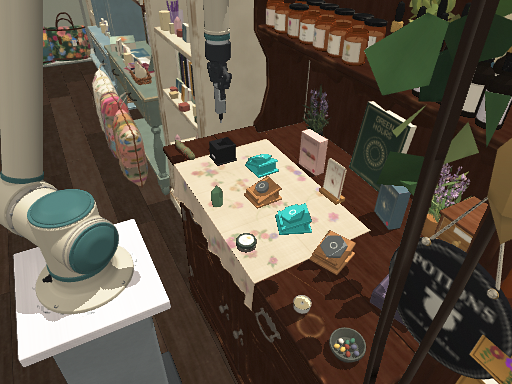

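```bash
python3 - <<'E'
from h import *
w=L("w5");T=w["pose"]
for y in(.05,.07,.082):print(y,proj(w,(T@[0,y,0,1])[:3]))
i=w["color"][130:250,205:310];cv2.imwrite("pics/z_w5.png",cv2.resize(i,None,fx=5,fy=5,interpolation=cv2.INTER_CUBIC))
s=L("side0");s["color"]=L("s5")["color"]
for y in(-.05,.0,.07,.082):print(y,proj(s,(T@[0,y,0,1])[:3]))
i=s["color"][40:140,180:260];cv2.imwrite("pics/z_s5.png",cv2.resize(i,None,fx=6,fy=6,interpolation=cv2.INTER_CUBIC))
E
```

```text
0.05 [258.16243794 213.1546988 ]
0.07 [258.17096545 204.08611344]
0.082 [258.17541432 199.3549602 ]
-0.05 [219.06642969  82.70531131]
0.0 [219.75004587  98.19813634]
0.07 [220.65255432 118.65172703]
0.082 [220.80127785 122.02225532]
```

View pics/z_w5.png

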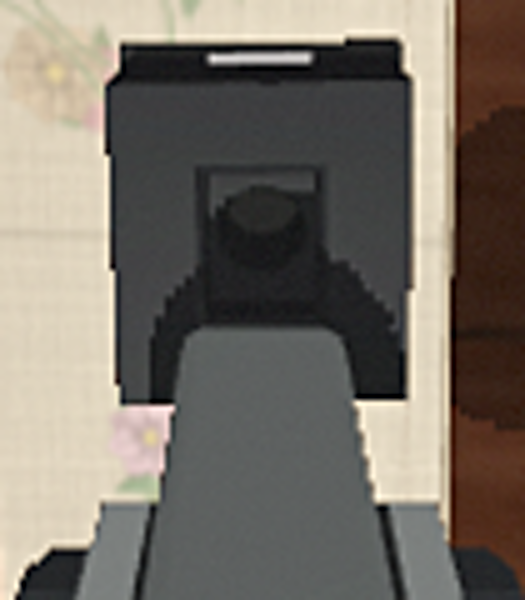

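View pics/z_s5.png

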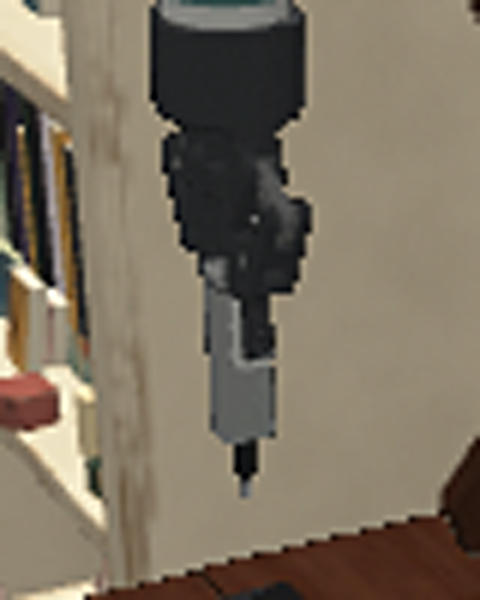

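```bash
cat >> h.py <<'E'
SPOT=np.array([.5472,-.2239,.0437]);_t=.32;_y=np.radians(22)
N=np.array([-np.sin(_t)*np.cos(_y),-np.sin(_t)*np.sin(_y),np.cos(_t)])
def Thex(gap,off=.082,yaw=-10): return T_down(SPOT+N*(off+gap),yaw,N)
E
python3 -c "
from h import *
print(goal(Thex(.06)))"
```

```text
(array([ -0.69,   4.05, -57.67]), array([ 1.055,  1.556, -2.063]))
```

```bash
python3 -m jog '[255,-0.7,2,-5,0,0,0,255,-0.7,4,-11,1.05,1.55,-2.05,255,-0.7,4,-17,1.05,1.55,-2.05,255,-0.7,4,-23,1.05,1.55,-2.05,255,-0.7,4,-29,1.05,1.55,-2.05,255,-0.7,4,-35,1.05,1.55,-2.05,255,-0.7,4,-41,1.05,1.55,-2.05,255,-0.7,4,-47,1.05,1.55,-2.05,255,-0.7,4,-53,1.05,1.55,-2.05,255,-0.7,4,-57.7,1.05,1.55,-2.05,255,-0.7,4,-57.7,1.05,1.55,-2.05,255,-0.7,4,-57.7,1.05,1.55,-2.05]'
python3 - <<'E'
from h import *
from rig import get_state
s=get_state();print(s["contact_force"],s["width"],s["qpos"])
print(goal(Thex(.06)))
print(goal(Thex(.015)))
E
```

```text
clock: 8.95
position: [0.5058, -0.2399, 0.179]
ee_rot: [0.748, -0.641, -0.03, -0.168]
contact_force: [0.5, 0.7, -1.6]
width: 0.021
[ 0.52008875  0.70623951 -1.55812436] 0.02102369515759388 [-0.75932114  0.20245075  1.7932822   0.3402878   1.03818538 -2.29025246]
(array([ 0.  ,  0.04, -0.08]), array([-0.018, -0.002, -0.011]))
(array([ 0.01,  4.54, -0.09]), array([-0.018, -0.002, -0.011]))
```

```bash
python3 -m jog '[255,0,2,-0.1,0,0,0,255,0,4.5,-0.1,0,0,0,255,0,4.5,-0.1,0,0,0,255,0,4.5,-0.1,0,0,0]'
python3 - <<'E'
from h import *
s=snap("wrist","w6");print(s["contact_force"],s["clock"])
print(goal(Thex(.015)))
snap("side","s6");d=L("s6");T=L("w6")["pose"]
print(proj(d,(T@[0,.082,0,1])[:3]),proj(d,SPOT),proj(L("w6"),SPOT))
i=d["color"][150:290,270:380];cv2.imwrite("pics/z_s6.png",cv2.resize(i,None,fx=5,fy=4.2,interpolation=cv2.INTER_CUBIC) if 0 else cv2.resize(i,None,fx=4.2,fy=4.2,interpolation=cv2.INTER_CUBIC))
E
```

```text
clock: 9.45
position: [0.5197, -0.2354, 0.1377]
ee_rot: [0.747, -0.642, -0.032, -0.168]
contact_force: [-0.4, 0.0, -0.1]
width: 0.0215
[-0.3804466   0.03697545 -0.10644141] 9.45
(array([-0.16,  0.2 , -0.01]), array([-0.004,  0.015,  0.012]))
[333.40446758 241.04270266] [333.26533401 244.96671019] [257.53593236 192.30083639]
```

View pics/z_s6.png

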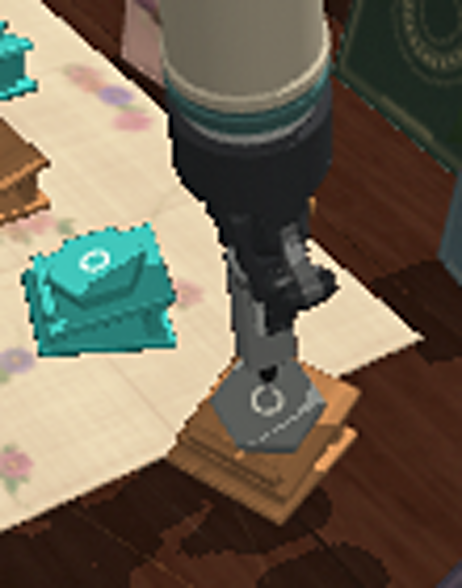

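View pics/w6.png

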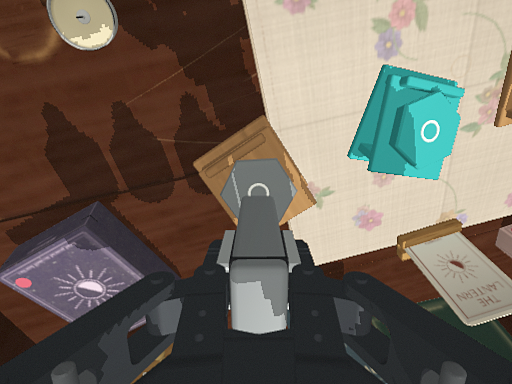

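```bash
python3 -m jog '[255,-0.1,0.6,0,0,0,0,255,-0.1,1.2,0,0,0,0,255,-0.1,1.2,0,0,0,0,255,-0.1,1.2,0,0,0,0]'
python3 - <<'E'
from h import *
from rig import get_state
s=get_state();print(s["contact_force"],s["contact_force"]@N,s["clock"])
print(goal(Thex(0)),goal(Thex(-.004)))
E
```

```text
clock: 10.05
position: [0.5221, -0.2347, 0.1253]
ee_rot: [0.747, -0.642, -0.031, -0.169]
contact_force: [0.3, 0.7, -1.5]
width: 0.0212
[ 0.28155314  0.69079646 -1.45145685] -1.5412948956115526 10.05
(array([-0.01,  0.41,  0.06]), array([-0.007,  0.005,  0.004])) (array([-0.01,  0.81,  0.06]), array([-0.007,  0.005,  0.004]))
```

```bash
cat > f.py <<'E'
from h import *
from rig import get_state
s=get_state();T=pose(s);print("F.n",round(s["contact_force"]@N,2),"clock",s["clock"],"gap cm(est)",goal(Thex(0),T))
E
python3 -m jog '[255,0,0.2,0.05,0,0,0,255,0,0.4,0.05,0,0,0,255,0,0.4,0.05,0,0,0]'; python3 f.py
python3 -m jog '[255,0,0.1,0,0,0,0,255,0,0.1,0,0,0,0]'; python3 f.py
```

```text
clock: 10.42
position: [0.5234, -0.2337, 0.1218]
ee_rot: [0.747, -0.642, -0.031, -0.169]
contact_force: [0.2, -0.7, 0.7]
width: 0.0213
F.n 0.67 clock 10.425 gap cm(est) (array([-0.03,  0.02,  0.01]), array([-0.006,  0.006,  0.006]))
clock: 10.68
position: [0.5237, -0.2336, 0.1209]
ee_rot: [0.747, -0.642, -0.031, -0.169]
contact_force: [-0.3, -1.0, 1.4]
width: 0.0212
F.n 1.57 clock 10.675 gap cm(est) (array([-0.03, -0.07,  0.01]), array([-0.005,  0.006,  0.007]))
```

```bash
for i in 1 2 3 4; do python3 -m jog '[255,0,0,0,0,0,0]' >/dev/null; python3 f.py; done; python3 -m jog '[255,0,0.1,0,0,0,0,255,0,0.1,0,0,0,0]' >/dev/null; for i in 1 2 3 4; do python3 -m jog '[255,0,0,0,0,0,0]' >/dev/null; python3 f.py; done
```

```text
F.n 1.36 clock 10.8 gap cm(est) (array([-0.03, -0.07,  0.01]), array([-0.005,  0.006,  0.008]))
F.n 1.19 clock 10.925 gap cm(est) (array([-0.02, -0.07,  0.01]), array([-0.006,  0.006,  0.007]))
F.n 1.14 clock 11.05 gap cm(est) (array([-0.02, -0.07,  0.01]), array([-0.006,  0.006,  0.007]))
F.n 0.99 clock 11.175 gap cm(est) (array([-0.02, -0.08,  0.01]), array([-0.006,  0.006,  0.007]))
F.n 2.47 clock 11.55 gap cm(est) (array([-0.02, -0.18,  0.01]), array([-0.006,  0.006,  0.006]))
F.n 1.82 clock 11.675 gap cm(est) (array([-0.02, -0.18,  0.01]), array([-0.005,  0.006,  0.006]))
F.n 0.85 clock 11.8 gap cm(est) (array([-0.02, -0.18,  0.01]), array([-0.006,  0.006,  0.006]))
F.n 1.29 clock 11.925 gap cm(est) (array([-0.02, -0.18,  0.01]), array([-0.006,  0.006,  0.006]))
```

```bash
python3 -m jog '[255,0,0.08,0,0,0,0,255,0,0.15,0,0,0,0]' >/dev/null; for i in 1 2 3 4 5 6; do python3 -m jog '[255,0,0,0,0,0,0]' >/dev/null; python3 f.py; done
python3 - <<'E'
from h import *
snap("wrist","w7");snap("side","s7")
i=L("s7")["color"][210:280,295:365];cv2.imwrite("pics/z_s7.png",cv2.resize(i,None,fx=8,fy=8,interpolation=cv2.INTER_CUBIC))
E
```

```text
F.n 3.33 clock 12.3 gap cm(est) (array([-0.02, -0.33,  0.01]), array([-0.005,  0.006,  0.006]))
F.n 2.44 clock 12.425 gap cm(est) (array([-0.02, -0.33,  0.01]), array([-0.006,  0.006,  0.006]))
F.n 1.95 clock 12.55 gap cm(est) (array([-0.02, -0.33,  0.01]), array([-0.006,  0.005,  0.006]))
F.n 2.24 clock 12.675 gap cm(est) (array([-0.02, -0.33,  0.01]), array([-0.006,  0.006,  0.006]))
F.n 2.46 clock 12.8 gap cm(est) (array([-0.02, -0.33,  0.01]), array([-0.006,  0.006,  0.006]))
F.n 1.49 clock 12.925 gap cm(est) (array([-0.02, -0.33,  0.01]), array([-0.005,  0.006,  0.006]))
```

View pics/z_s7.png

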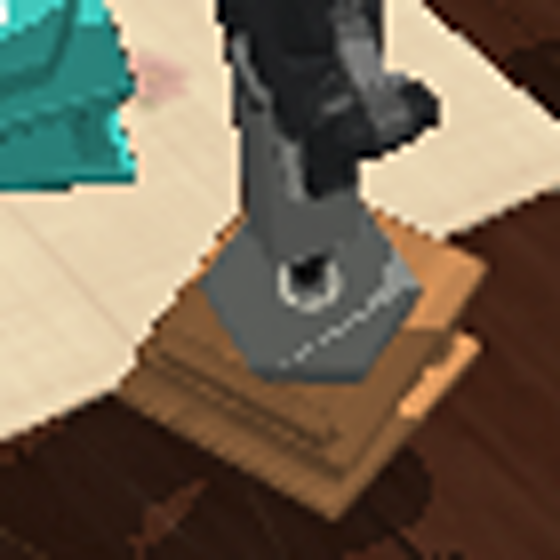

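View pics/w7.png

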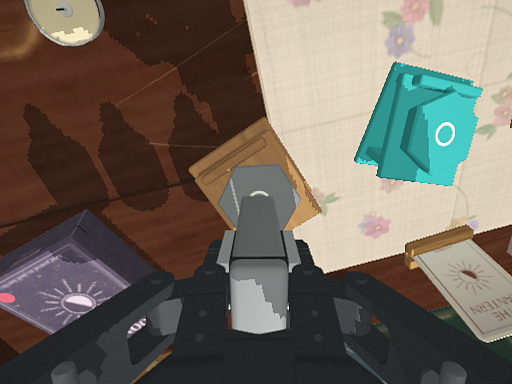

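```bash
python3 -m jog '[255,0,0,0,0,0,0,255,0,0,0,0,0,0,255,0,0,0,0,0,0,255,0,0,0,0,0,0,255,0,0,0,0,0,0,255,0,0,0,0,0,0,255,0,0,0,0,0,0,255,0,0,0,0,0,0,255,0,0,0,0,0,0,255,0,0,0,0,0,0]' ; python3 f.py; python3 -m jog '[255,0,0,0,0,0,0]'>/dev/null; python3 f.py; python3 -c "
from rig import sign_off
print(sign_off())"
```

```text
clock: 14.28
position: [0.5244, -0.2333, 0.1184]
ee_rot: [0.747, -0.642, -0.031, -0.169]
contact_force: [-0.6, -1.5, 2.5]
width: 0.0213
F.n 2.77 clock 14.275 gap cm(est) (array([-0.02, -0.33,  0.01]), array([-0.006,  0.006,  0.006]))
F.n 3.15 clock 14.4 gap cm(est) (array([-0.01, -0.33,  0.01]), array([-0.006,  0.005,  0.005]))
the job is handed in; nothing more can be done
None
```

I took the tester out of its dock and set its probe on the ring of the six-sided stone, square to the sloping face. I handed the job in at 14.4 s of the 43 s allowed, with the arm still holding it there. The hand-in reported no verdict.

- **Position:** Measured against my estimate of the ring centre, the probe was within about 0.3 mm sideways and the tilt within 0.1°. The estimate itself is good to about 2 mm. It put the face at 18.9° tilt, so I used the given 18°, with the stand turned 22°.
- **Push:** By position the probe was pushed in about 3.3 mm. The force readings were noisy, about 1.5 to 3.3 N plus roughly 1 N for the tester's weight. That points to 3 to 4 N, or 3.5 to 6 mm pushed in. The two measures differ by up to about 3 mm, but both are inside the allowed range.
- **Surroundings:** In the side picture the six-sided stone's stand had not visibly moved. The arm passed well clear of the round stone and the other things, but I did not measure them again at the end.

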